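# Close the biscuit canister with its nested lids, then lift off the outer cover alone

### The arm

A 6-joint arm with a two-finger parallel gripper is mounted at the origin on a cart in front of the work surface, level with it; the furniture and walls round the work are solid. World frame = base frame: x ahead of the robot, y to its left, z up, the work surface at z = 0. Lengths are in m, angles in rad, forces in N, time in s.
With the tool pointing down it reaches from about 0.275 to 0.975 m from the base axis. Payload 8.4 kg.
Tool frame: the origin (TCP) lies on the centre line of the jaws, within the pads' length; the fingertips stand 25 mm ahead of it and the grasp point (between the pads) lies 6 mm ahead of it; z points along the fingers, y is the direction in which the jaws open and shut (so a half turn about z gives the same grasp; the last joint's range is limited). The gripper opens to 92 mm and grips with 3 to 60 N. Pads are 20 mm wide; open, the fingers measure 128 mm over their backs; the gripper's body (75 mm by 189 mm) begins 69 mm behind the grasp point.
Start: joints at [1.301, 0.353, 1.633, -0, 1.155, -0.002], TCP at [0.165, 0.603, 0.24] pointing down, gripper open.
Joint ranges: [-2.63, 2.63], [-0.92, 2.1], [0.06, 2.66], [-1.3, 4.44], [0, 2.69], [-3.02, 3.02]. Speed limits (rad/s): [2.22, 2.22, 2.79, 3.14, 3.14, 3.14].

### API

Orientations are given as a unit quaternion [x, y, z, w].
In Python, from station import monitor, eyes, finish_job gives the robot as it stands. The module is installed in compiled form; this text tells all that it offers.
- The arm moves only by the shell command python3 -m pendant 'ROWS' [FORCE]. ROWS is a JSON object of lists of equal length, an entry for each row: "gripper": the closure, from 0 (fully open) to 1 (shut); "delta_pos": the shift along the world's x, y, z in cm, a list of three; "dr": the turn, a rotation vector about the world's x, y, z in degrees, a list of three. In form: {"gripper": [gripper, ...], "delta_pos": [[tx, ty, tz], ...], "dr": [[rx, ry, rz], ...]}. A call has exactly 8 rows; each row shifts and turns the commanded pose from where the row before left it; what a row does not reach is not made up. A row lasts 1/10 s, in which the tool goes at most 50 mm and 8.59 degrees, less where a joint would pass 70% of its speed; a pose out of reach is approached as far as the arm can. A call is refused whole if a number of a shift passes 5 or a number of a turn 8.59, either way. A call with a gripper value outside its range is refused whole. The fingers move at their own pace and stop on an object; FORCE is the grip in N (left out, the last holds). Time passes only in rows, so rows that do not move let the fingers close, or fill a call up. It gives the time, the measured TCP pose, the force and the opening at its end, in the units of the state.
- monitor.read_state(): the state, without advancing time (a new reading comes with each control period).
- eyes.camera(name): name is "scene" or "top" or "wrist"; returns the picture (384x512x3 uint8, blue, green, red); there is no depth.
- eyes.camera_model(name): a dict with "intrinsics" (3x3 intrinsics, pixels), "extrinsics" (4x4, takes a point from world to camera coordinates); the wrist camera has in their place "T_tool_cam" (4x4, takes a point from camera to tool coordinates, whose origin is the TCP and whose axes are the flange's). Camera axes: x right, y down, z forward; pixel columns grow to the right and rows downward; lengths in m; the calibration is good to about 2 mm. A picture is of the moment at which its call begins: read the wrist's pose just before it. camera_model takes no time and is no camera call.
- finish_job(): hands the job in, once; it reports no verdict.
Trained networks look in the newest picture that a camera, given by its name, has taken for a name from the list of things; names that differ only in an ending like _2 or _b are one class to them, and where a whole thing is asked for, a point or a joint stands for the part that bears it (a point fixed in the world has none). Each returns a list of dicts, best first, with "conf" (0 to 1); they miss things now and then, are a little off and sometimes report something else, mostly with a low value. They report only what shows in the picture. A call takes as long as a camera call.
- eyes.silhouettes(camera, target): "region" (384x512 bool, what is visible of it) and "bbox" ([left, top, right, bottom] in pixels, round what is visible of it).
The state is a dict: "time": time; "qpos": joint angles; "qd": joint speeds; "tau": joint torques, N m; "tcp_pos": TCP position; "orientation": TCP orientation; "force": force on the tool from outside, world axes, zero at the start; "ft_torque": the same for the moment, N m; "opening": finger opening in m.
Only numpy, scipy, OpenCV 4.12 (cv2) and the standard library are available. Lean on these libraries where they do the work, as an engineer would, in place of code of your own. Each camera call takes 0.05 s, during which the arm holds its last target.

### The job

The biscuit canister's two nested lids sit on the cork trivet: carry them over together, held by the inner lid's red upright tab, and set them gently onto the open canister, letting go of the tab only when the inner lid is fully seated. Then take the dark wooden outer cover by its brass collar and lift it straight up alone, so that the inner lid stays seated and keeps the biscuits closed. Finish while still holding the cover, level and still, directly above the canister and clear of the top of the red tab; leave the coffee cup and the stirrer tin where they are.

Things in the scene. Friction and masses are not known exactly. Their poses are not given: they have to be found in the camera images.
- canister: Round glazed blue canister with white bands, open on top, fixed to the counter: outer diameter 100 mm, wall 4.5, mouth 91, flat rim 90 mm up. Biscuits lie low inside, clear of the lid. Origin: centre of its underside, z up. The seated inner lid has its origin on this axis, 78 mm above this origin.
- trivet: Round cork trivet, diameter 116 mm, 12 mm thick, fixed to the counter; the lids start on its middle. Origin at the centre of its underside.
- inner_lid: Inner lid, 0.16 kg, loose. Origin: centre of its underside, z up. Grey plug 0-12 mm up, diameter 86 (foot chamfered to 80), fits the 91 mm mouth; steel flange 12-17 mm up, diameter 100, rests on the rim; red upright tab on the axis, 17-67 mm up, 12 mm thick along x, 24 wide along y, its top 26 mm above the cover's collar. Lifted by the tab it brings the cover along, resting on the flange.
- outer_lid: Dark wooden cover, 0.12 kg, lying loose on the inner lid's flange, origin 5 mm above that lid's. Origin: centre of the lower edge, z up. Skirt 0-12 mm up, outer diameter 112, inner 105; top disc 12-16 mm up; brass collar 16-36 mm up, outer diameter 42, inner 34, open: the red tab stands up through it with 3.5 mm play. Lifted level it comes off alone; it clears the tab once raised 62 mm.
- coffee_cup: White porcelain coffee cup, 73 mm across, 61 mm high, loose; a bystander. Origin at the centre of its underside.
- spoon_tin: Grey round tin of wooden stirrers, 67 mm across, 142 mm high with the stirrers, loose; a bystander. Origin at the centre of its underside.

How it is judged:
By the outcome, as a careful person would: the job done as asked, in the order asked, and still so for the second after the job is handed in, while the arm keeps its last pose, push and grip.
It also fails if it takes over 54 s, if anything falls off the work surface, if the arm or the gripper's body presses on something with over 40 N, if the wrist force passes 120 N, or if a joint passes its speed limit or range.

## Working session

There is one attempt and no reset: what is moved stays moved. The work goes in short steps, Python scripts to look and compute and a shell command to move; the robot and the scene stay as the last step left them, time stands still between calls to the robot, and variables do not carry over. Pictures are saved under pics/ and viewed, and the job is handed in when it is done.

```bash
mkdir -p pics
python3 - <<'E'
from station import monitor, eyes
import cv2, numpy as np
s=monitor.read_state(); print({k:np.round(v,4).tolist() for k,v in s.items()})
for c in ["scene","top"]:
    im=eyes.camera(c); cv2.imwrite(f"pics/{c}0.png",im)
    m=eyes.camera_model(c); print(c,np.round(m["intrinsics"],2).tolist(),np.round(m["extrinsics"],4).tolist())
print(eyes.camera_model("wrist"))
E
```

```text
{'time': 0.0, 'qpos': [1.3006, 0.3537, 1.6342, 0.0, 1.1552, -0.0024], 'qd': [0.0006, -0.0007, -0.001, 0.0009, 0.0008, 0.0], 'tau': [-0.0026, -59.3847, -33.4222, 0.0696, 0.0231, -0.0001], 'tcp_pos': [0.1652, 0.6023, 0.2388], 'orientation': [0.1335, 0.991, -0.0007, -0.0001], 'force': [-0.2726, 0.7853, 0.2709], 'ft_torque': [-0.0426, -0.061, 0.0016], 'opening': 0.0918}
scene [[493.97, 0.0, 256.44], [0.0, 493.97, 183.95], [0.0, 0.0, 1.0]] [[-0.5383, -0.8427, -0.011, 0.2279], [-0.5935, 0.3883, -0.705, 0.3682], [0.5983, -0.373, -0.7092, 0.5648], [0.0, 0.0, 0.0, 1.0]]
top [[349.42, 0.0, 257.29], [0.0, 349.42, 195.1], [0.0, 0.0, 1.0]] [[0.0271, -0.9996, 0.0127, -0.0763], [-0.9889, -0.0286, -0.1459, 0.5192], [0.1462, -0.0086, -0.9892, 0.8318], [0.0, 0.0, 0.0, 1.0]]
{'intrinsics': array([[340.07022734,   0.        , 254.28417683],
       [  0.        , 340.07022734, 185.23953115],
       [  0.        ,   0.        ,   1.        ]]), 'T_tool_cam': array([[-1.42087671e-04, -9.68586095e-01, -2.48678419e-01,
         7.08548664e-02],
       [ 9.99999246e-01, -4.40986981e-04,  1.14624460e-03,
        -7.65263864e-04],
       [-1.21990052e-03, -2.48678069e-01,  9.68585427e-01,
        -1.44853132e-01],
       [ 0.00000000e+00,  0.00000000e+00,  0.00000000e+00,
         1.00000000e+00]])}
```

View pics/scene0.png

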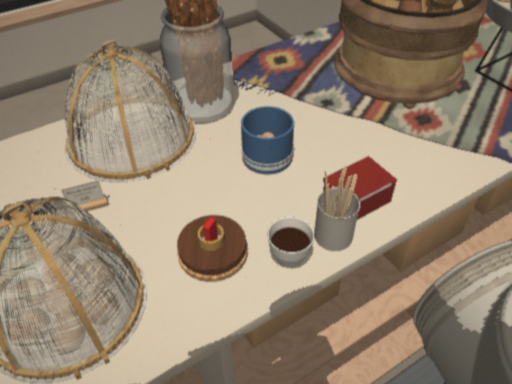

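View pics/top0.png

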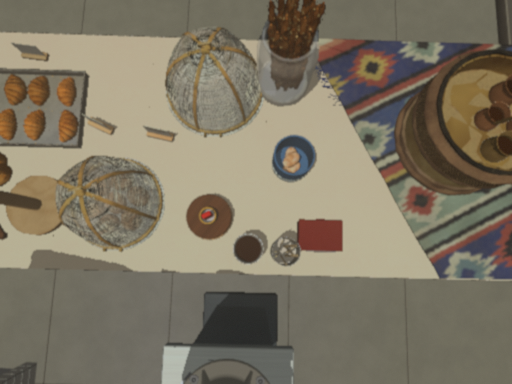

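The lids are at top (209,216) and scene (211,245). The canister is at top (294,158) and scene (267,138). The cup is at top (249,248) and the tin at (285,250). Next I'll fit positions from silhouettes.

```bash
cat > h.py <<'E'
import numpy as np, cv2
from scipy.optimize import minimize
from scipy.spatial.transform import Rotation as R
from station import monitor, eyes
def cam(name):
    m=eyes.camera_model(name); K=np.array(m["intrinsics"])
    if name!="wrist": return K,np.array(m["extrinsics"])
    s=monitor.read_state(); T=np.eye(4); T[:3,:3]=R.from_quat(s["orientation"]).as_matrix(); T[:3,3]=s["tcp_pos"]
    return K,np.linalg.inv(T@np.array(m["T_tool_cam"]))
def proj(KE,P):
    K,E=KE; p=np.asarray(P)@E[:3,:3].T+E[:3,3]; q=p@K.T; return q[:,:2]/q[:,2:]
def ray(KE,uv,z):
    K,E=KE; d=E[:3,:3].T@np.linalg.solve(K,[uv[0],uv[1],1]); c=-E[:3,:3].T@E[:3,3]
    return c+d*(z-c[2])/d[2]
a=np.linspace(0,2*np.pi,72,endpoint=False)
def rings(spec): # list of (r,z)
    return np.vstack([np.c_[r*np.cos(a),r*np.sin(a),np.full(72,z)] for r,z in spec])
def box(hx,hy,z0,z1): return np.array([[x,y,z] for x in(-hx,hx) for y in(-hy,hy) for z in(z0,z1)],float)
def mask(KE,parts,p):
    S=8; im=np.zeros((384,512),np.uint8)
    yaw=p[3] if len(p)>3 else 0; Rz=R.from_euler('z',yaw).as_matrix()
    for P in parts:
        h=cv2.convexHull((proj(KE,P@Rz.T+np.array(p[:3]))).astype(np.float32))
        cv2.fillConvexPoly(im,np.round(h*16).astype(np.int32),1,cv2.LINE_8,4)
    return im.astype(bool)
def soft(m): return cv2.GaussianBlur(m.astype(np.float32),(0,0),1.5)
def fit(obs,parts,x0,z):
    # obs list of (KE,region)
    B=[soft(r) for _,r in obs]
    f=lambda v: sum(((soft(mask(KE,parts,[v[0],v[1],z]))-b)**2).sum() for (KE,_),b in zip(obs,B))
    r=minimize(f,x0,method="Nelder-Mead",options=dict(initial_simplex=[x0,np.add(x0,[.01,0]),np.add(x0,[0,.01])],xatol=1e-4,fatol=1e-3))
    return r.x,r.fun
OUT=lambda z:[rings([(.056,z),(.056,z+.016)]),rings([(.021,z+.016),(.021,z+.036)])]
CAN=[rings([(.05,0),(.05,.09)])]
E
cat > m1.py <<'E'
from h import *
for c in ["scene","top"]: eyes.camera(c)
sp={"canister":(CAN,0,(294,158)),"outer_lid":(OUT(0),.017+.012-.012,(209,216)),"coffee_cup":([rings([(.0365,.0),(.0365,.061)])],0,(249,248)),"spoon_tin":([rings([(.0335,0),(.0335,.09)])],0,(285,250))}
for n,(P,z,uv) in sp.items():
    if n=="outer_lid": z=.017+.012
    obs=[]
    for c in ["scene","top"]:
        d=eyes.silhouettes(c,n); KE=cam(c)
        if not d: print(n,c,"none"); continue
        print(n,c,[(round(x["conf"],2),[int(b) for b in x["bbox"]]) for x in d][:3])
        obs.append((KE,d[0]["region"]))
    x0=ray(cam("top"),uv,.04)[:2]
    print("  x0",x0.round(3),"both",*[np.round(q,4) for q in fit(obs,P,x0,z)],"each",*[np.round(fit([o],P,x0,z)[0],4) for o in obs])
for c in ["scene","top"]:
    d=eyes.silhouettes(c,"inner_lid")
    for x in d: print(c,round(x["conf"],2),x["bbox"],x["region"].sum())
E
python3 m1.py
```

```text
canister scene [(0.97, [244, 108, 292, 170]), (0.15, [182, 246, 251, 284])]
canister top [(0.62, [272, 135, 312, 182])]
  x0 [ 0.618 -0.152] both [ 0.6148 -0.1473] 54.5087 each [ 0.6172 -0.1483] [ 0.6131 -0.1473]
outer_lid scene [(0.81, [173, 212, 246, 273])]
outer_lid top none
  x0 [0.465 0.056] both [0.4597 0.0614] 297.6854 each [0.4597 0.0614]
coffee_cup scene [(0.92, [266, 216, 314, 268]), (0.72, [313, 166, 362, 250])]
coffee_cup top [(0.93, [232, 235, 265, 266])]
  x0 [ 0.39  -0.045] both [ 0.3916 -0.0447] 464.4315 each [ 0.4026 -0.0519] [ 0.3891 -0.043 ]
spoon_tin scene [(0.68, [312, 163, 360, 250])]
spoon_tin top [(0.85, [268, 237, 300, 266])]
  x0 [ 0.388 -0.133] both [ 0.3856 -0.1315] 198.5014 each [ 0.3884 -0.134 ] [ 0.3849 -0.1285]
scene 0.82 [202.0, 214.2, 219.8, 240.7] 313
top 0.47 [215.2, 206.9, 233.7, 241.4] 64
```

Run:
```python
from h import *
def tri(us,ut):
    A,B=cam("scene"),cam("top")
    P=[K@E[:3] for K,E in(A,B)]
    X=cv2.triangulatePoints(P[0],P[1],np.array(us,float).reshape(2,1),np.array(ut,float).reshape(2,1)); return (X[:3]/X[3]).ravel().round(3)
print("dome1 apex",tri((18,208),(78,190)),tri((18,208),(88,187)))
print("dome2 apex",tri((112,47),(207,42)))
for uv in [(60,205),(162,200),(110,250),(110,157)]: print(ray(cam("top"),uv,.0).round(3))
for c in ["scene"]:
    d=eyes.silhouettes(c,"outer_lid"); m=d[0]["region"]; 
    d2=eyes.silhouettes(c,"inner_lid"); m2=m|d2[0]["region"]
    full=OUT(0)
    print(fit([(cam(c),m)],full,[.46,.06],.017), fit([(cam(c),m2)],full+[rings([(.013,.03),(.013,.062)])],[.46,.06],.017))
im=cv2.imread("pics/scene0.png")[195:285,160:260]; cv2.imwrite("pics/crop.png",cv2.resize(im,None,fx=6,fy=6,interpolation=cv2.INTER_CUBIC))
```

```text
dome1 apex [0.494 0.29  0.225] [0.508 0.288 0.209]
dome2 apex [0.82  0.053 0.21 ]
[0.486 0.445 0.   ]
[0.507 0.184 0.   ]
[0.376 0.307 0.   ]
[0.617 0.328 0.   ]
(array([0.46765854, 0.05817022]), np.float64(252.26031494140625)) (array([0.46766816, 0.05817426]), np.float64(15.346991539001465))
```

View pics/crop.png

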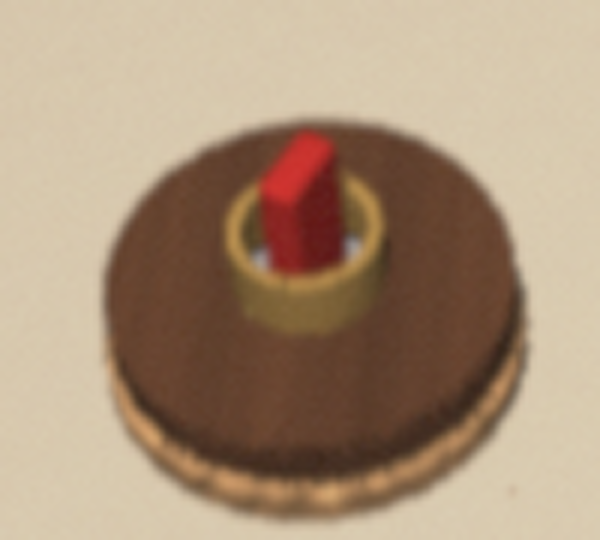

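The crop shows the red tab standing through the brass collar. The long axis of its top face runs from about crop (280,195) to (320,142). Next I'll get the tab yaw from those corners and move over.

```bash
python3 - <<'E'
from h import *
K=cam("scene")
P={n:ray(K,(160+u/6,195+v/6),.079) for n,(u,v) in dict(a=(262,188),b=(298,198),c=(336,148),d=(304,130)).items()}
for n in P: print(n,P[n].round(4))
ax=(P["c"]+P["d"]-P["a"]-P["b"]); print("long deg",np.degrees(np.arctan2(ax[1],ax[0])),"centre",sum(P.values())/4)
E
python3 -m pendant '{"gripper":[0,0,0,0,0,0,0,0],"delta_pos":[[0,0,5],[0,0,5],[0,0,3],[2,-4,0],[2,-4,0],[2,-4,0],[2,-4,0],[2,-4,0]],"dr":[[0,0,0],[0,0,0],[0,0,0],[0,0,0],[0,0,0],[0,0,0],[0,0,0],[0,0,0]]}'
```

```text
a [0.4627 0.0702 0.079 ]
b [0.4547 0.064  0.079 ]
c [0.4641 0.0476 0.079 ]
d [0.4741 0.0516 0.079 ]
long deg -59.254705624143156 centre [0.46390118 0.05835625 0.079     ]
time: 1.6
tcp_pos: [0.2658, 0.4011, 0.3697]
orientation: [0.133, 0.991, 0.0, 0.0]
force: [1.3, -0.1, -0.0]
opening: 0.0919
```

```bash
python3 -m pendant '{"gripper":[0,0,0,0,0,0,0,0],"delta_pos":[[2.4,-4.2,0],[2.4,-4.2,0],[2.4,-4.2,0],[2.4,-4.2,0],[2.4,-4.2,0],[2.4,-4.2,0],[2.4,-4.2,0],[2.4,-4.2,0]],"dr":[[0,0,-5.5],[0,0,-5.5],[0,0,-5.5],[0,0,-5.5],[0,0,-5.5],[0,0,-5.5],[0,0,-5.5],[0,0,-5.5]]}'
python3 -m pendant '{"gripper":[0,0,0,0,0,0,0,0],"delta_pos":[[0,0,-5],[0,0,-5],[0,0,-3],[0,0,0],[0,0,0],[0,0,0],[0,0,0],[0,0,0]],"dr":[[0,0,0],[0,0,0],[0,0,0],[0,0,0],[0,0,0],[0,0,0],[0,0,0],[0,0,0]]}'
python3 - <<'E'
from h import *
im=eyes.camera("wrist"); KE=cam("wrist")
np.savez("w1.npz",K=KE[0],E=KE[1]); cv2.imwrite("pics/w1.png",im)
print(np.round(monitor.read_state()["qpos"],3))
E
```

```text
time: 2.4
tcp_pos: [0.458, 0.0647, 0.3699]
orientation: [0.497, 0.868, 0.0, 0.0]
force: [1.0, 1.8, -0.0]
opening: 0.0917
time: 3.2
tcp_pos: [0.4581, 0.067, 0.2409]
orientation: [0.495, 0.869, 0.001, 0.001]
force: [-1.2, 0.5, 0.6]
opening: 0.0918
[ 0.142  0.095  1.967 -0.     1.078 -0.393]
```

View pics/w1.png

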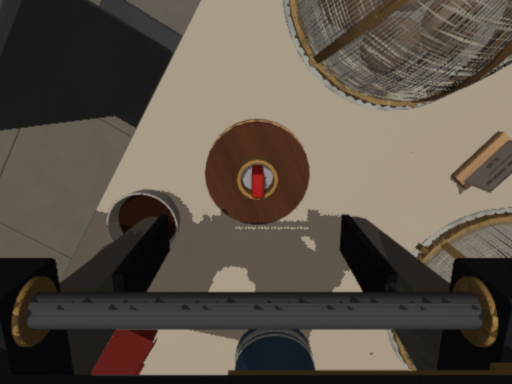

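The wrist view shows the cover at (258,172) and the tab at (258,182), aligned with the image vertical. Next I'll fit the tab pose, yaw included, and the cover.

Run:
```python
from h import *
d=np.load("w1.npz"); KE=(d["K"],d["E"]); im=cv2.imread("pics/w1.png").astype(int)
b,g,r=im[...,0],im[...,1],im[...,2]
red=(r>100)&(r>2.2*g)&(r>2.2*b); red[:, :200]=0; red[:,320:]=0; red[260:]=0
ys,xs=np.nonzero(red); print(xs.min(),xs.max(),ys.min(),ys.max(),red.sum())
# visible tab: from collar top (0.053) roughly to top; fit top portion
P=[box(.006,.012,.053-.03,.067)]
P=[box(.006,.012,.030,.067)]
B=soft(red)
best=[]
for yaw0 in (20,31,40):
    f=lambda v:((soft(mask(KE,P,[v[0],v[1],.012,v[2]]))-B)**2).sum()
    x0=[.465,.058,np.radians(yaw0)]
    q=minimize(f,x0,method="Nelder-Mead",options=dict(initial_simplex=[x0,np.add(x0,[.005,0,0]),np.add(x0,[0,.005,0]),np.add(x0,[0,0,.1])],xatol=1e-5,fatol=1e-3))
    print(q.x[:2].round(4),np.degrees(q.x[2]).round(1),q.fun)
dark=((r-b)>15)&(r<140); 
m=np.zeros((384,512),bool); m[110:232,200:315]=True
h=eyes.silhouettes("wrist","outer_lid"); print([(x["conf"],x["bbox"]) for x in h])
print(fit([(KE,h[0]["region"])],OUT(0),[.465,.058],.017))
h=eyes.silhouettes("wrist","inner_lid"); print([(x["conf"],x["bbox"],x["region"].sum()) for x in h])
from h import R
print("jaw",monitor.read_state()["tcp_pos"],R.from_quat(monitor.read_state()["orientation"]).as_matrix()[:,1])
h=eyes.silhouettes("wrist","coffee_cup"); print([(x["conf"],x["bbox"]) for x in h])
print(fit([(KE,h[0]["region"])],[rings([(.0365,.0),(.0365,.061)])],[.4,-.05],0))
```

```text
252 263 174 197 275
[0.4654 0.0584] 30.6 89.92062377929688
[0.4653 0.0582] 32.0 88.26295471191406
[0.4675 0.0541] 31.0 92.56053161621094
[(0.92, [204.5, 122.5, 312.7, 223.1])]
(array([0.46510711, 0.06007848]), np.float64(753.7883911132812))
[(0.78, [240.3, 166.3, 275.8, 200.2], np.int64(748))]
jaw [0.45760226 0.06682186 0.24015912] [0.86014536 0.51004812 0.00093187]
[(0.97, [108.0, 189.7, 183.6, 244.3])]
(array([ 0.38717087, -0.04139464]), np.float64(2450.97607421875))
```

```bash
python3 -m pendant '{"gripper":[0,0,0,0,0,0,0,0],"delta_pos":[[0.4,-0.4,-2],[0.4,-0.45,-3],[0,0,-3],[0,0,-3],[0,0,-2],[0,0,-1],[0,0,0],[0,0,0]],"dr":[[0,0,0],[0,0,0],[0,0,0],[0,0,0],[0,0,0],[0,0,0],[0,0,0],[0,0,0]]}'
python3 - <<'E'
from h import *
im=eyes.camera("wrist"); KE=cam("wrist"); cv2.imwrite("pics/w2.png",im)
s=monitor.read_state(); M=R.from_quat(s["orientation"]).as_matrix(); print(s["tcp_pos"],M.round(4))
np.savez("w2.npz",K=KE[0],E=KE[1])
print("expected tab top centre",proj(KE,[[.4655,.0585,.079]]), "grasp axis at that z",proj(KE,[np.array(s["tcp_pos"])+M[:,2]*(s["tcp_pos"][2]-.079)]))
E
```

```text
time: 4.2
tcp_pos: [0.4659, 0.0583, 0.1002]
orientation: [0.495, 0.869, 0.0, 0.0]
force: [-0.1, -0.0, 0.5]
opening: 0.0919
[0.46617378 0.05833284 0.10055445] [[-5.099e-01  8.602e-01  1.500e-03]
 [ 8.602e-01  5.099e-01  2.000e-04]
 [-6.000e-04  1.400e-03 -1.000e+00]]
expected tab top centre [[255.74429847 234.90537898]] grasp axis at that z [[256.74264849 235.79333762]]
```

View pics/w2.png

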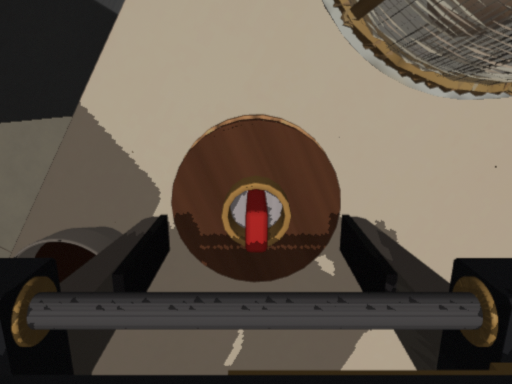

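The tab top is centred at about (257,234), matching the prediction of (256,235). I'll descend and grip.

```bash
python3 -m pendant '{"gripper":[0,0,0.3,0.6,1,1,1,1],"delta_pos":[[0,0,-1],[0,0,-0.9],[0,0,0],[0,0,0],[0,0,0],[0,0,0],[0,0,0],[0,0,0]],"dr":[[0,0,0],[0,0,0],[0,0,0],[0,0,0],[0,0,0],[0,0,0],[0,0,0],[0,0,0]]}' 35
python3 -m pendant '{"gripper":[1,1,1,1,1,1,1,1],"delta_pos":[[0,0,0],[0,0,0],[0,0,0],[0,0,0],[0,0,0],[0,0,0],[0,0,0],[0,0,0]],"dr":[[0,0,0],[0,0,0],[0,0,0],[0,0,0],[0,0,0],[0,0,0],[0,0,0],[0,0,0]]}' 35
```

```text
time: 5.05
tcp_pos: [0.4655, 0.0582, 0.0807]
orientation: [0.495, 0.869, 0.0, 0.0]
force: [-0.1, -0.2, -0.5]
opening: 0.0459
time: 5.85
tcp_pos: [0.4656, 0.0583, 0.0807]
orientation: [0.495, 0.869, 0.0, 0.0]
force: [1.4, 0.2, 0.1]
opening: 0.0117
```

```bash
python3 -m pendant '{"gripper":[1,1,1,1,1,1,1,1],"delta_pos":[[0,0,0.5],[0,0,1],[0,0,2],[0,0,2],[0,0,2.5],[0,0,2.5],[0,0,1.5],[0,0,0.5]],"dr":[[0,0,0],[0,0,0],[0,0,0],[0,0,0],[0,0,0],[0,0,0],[0,0,0],[0,0,0]]}' 35
python3 - <<'E'
from h import *
im=eyes.camera("scene"); cv2.imwrite("pics/s2.png",im)
im=eyes.camera("wrist"); cv2.imwrite("pics/w3.png",im)
E
```

```text
time: 6.65
tcp_pos: [0.466, 0.0583, 0.2077]
orientation: [0.495, 0.869, 0.001, 0.001]
force: [1.1, 0.5, -2.9]
opening: 0.0118
```

View pics/s2.png

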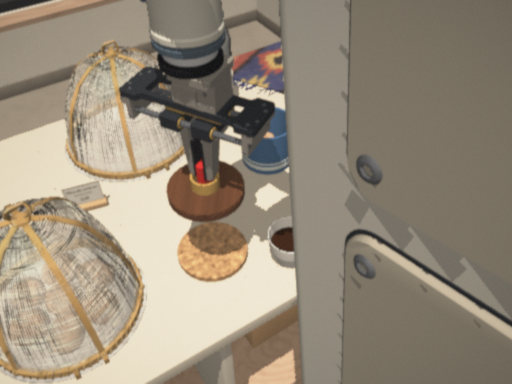

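View pics/w3.png

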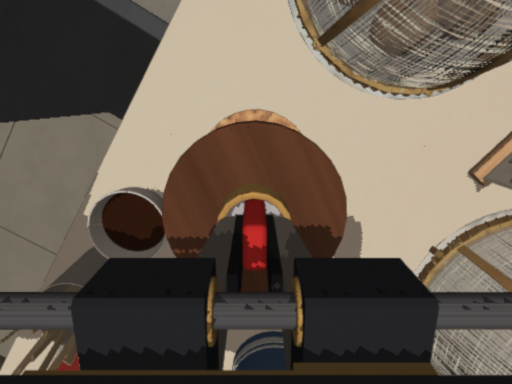

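Both lids came up together, and the trivet is bare at scene (213,250). Before placing, I'll refine the canister position from the saved pictures.

Run:
```python
from h import *
out=[]
for c,(u0,v0,u1,v1),sc in [("scene",(230,95,310,180),5),("top",(262,125,328,192),6)]:
    im=cv2.imread(f"pics/{c}0.png"); KE=cam(c); 
    b=cv2.resize(im[v0:v1,u0:u1],None,fx=sc,fy=sc,interpolation=cv2.INTER_CUBIC)
    for (x,y),col in [((.6148,-.1473),(0,255,0))]:
        for r,z in [(.05,.09),(.0455,.09),(.05,0)]:
            p=(proj(KE,rings([(r,z)])+[x,y,0])+.5-[u0,v0])*sc
            cv2.polylines(b,[p.astype(np.int32)],True,col,1)
    out.append(b)
h=max(o.shape[0] for o in out); out=[cv2.copyMakeBorder(o,0,h-o.shape[0],0,0,cv2.BORDER_CONSTANT) for o in out]
o=np.hstack(out); print(o.shape); cv2.imwrite("pics/can.png",o[:, :800] if o.shape[1]>800 else o)
```

```text
(425, 796, 3)
```

View pics/can.png

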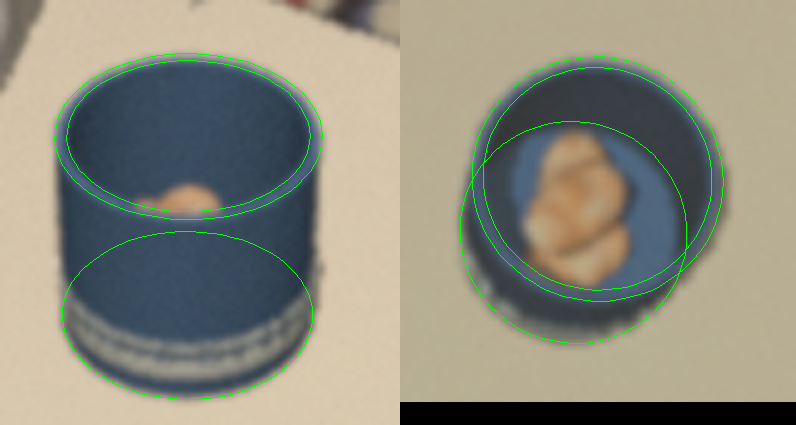

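```bash
python3 -m pendant '{"gripper":[1,1,1,1,1,1,1,1],"delta_pos":[[0.2,-0.4,1],[0.4,-1.1,1.5],[0.6,-1.8,2],[0.8,-2.3,2.2],[0.8,-2.4,2],[0.8,-2.4,1.5],[0.8,-2.4,1.2],[0.8,-2.4,1]],"dr":[[0,0,-2],[0,0,-3],[0,0,-4],[0,0,-4],[0,0,-4],[0,0,-4],[0,0,-4],[0,0,-4]]}' 35
python3 -m pendant '{"gripper":[1,1,1,1,1,1,1,1],"delta_pos":[[0.8,-2.4,1],[0.8,-2.4,0.8],[0.8,-2.4,0.5],[0.8,-2.4,0.3],[0.7,-2.4,0.2],[0.6,-1.5,0],[0.3,-0.8,0],[0,0,0]],"dr":[[0,0,-4],[0,0,-4],[0,0,-4],[0,0,-4],[0,0,-4],[0,0,-4],[0,0,-4],[0,0,-3]]}' 35
python3 - <<'E'
from h import *
im=eyes.camera("wrist"); KE=cam("wrist"); cv2.imwrite("pics/w4.png",im)
s=monitor.read_state(); M=R.from_quat(s["orientation"]).as_matrix(); print(s["tcp_pos"],s["qd"].round(3) if hasattr(s["qd"],"round") else s["qd"],M.round(4))
np.savez("w4.npz",K=KE[0],E=KE[1],tcp=s["tcp_pos"],M=M)
E
```

```text
time: 7.55
tcp_pos: [0.5174, -0.0951, 0.3299]
orientation: [0.698, 0.716, -0.0, -0.0]
force: [0.6, 0.7, -2.2]
opening: 0.0118
time: 8.35
tcp_pos: [0.5652, -0.2382, 0.3564]
orientation: [0.865, 0.502, -0.001, -0.001]
force: [-0.9, -0.2, -2.7]
opening: 0.0118
[ 0.56498939 -0.23766671  0.35647487] [ 0.011 -0.01   0.009  0.004  0.    -0.107] [[ 4.969e-01  8.678e-01 -2.300e-03]
 [ 8.678e-01 -4.969e-01  8.000e-04]
 [-5.000e-04 -2.400e-03 -1.000e+00]]
```

View pics/w4.png

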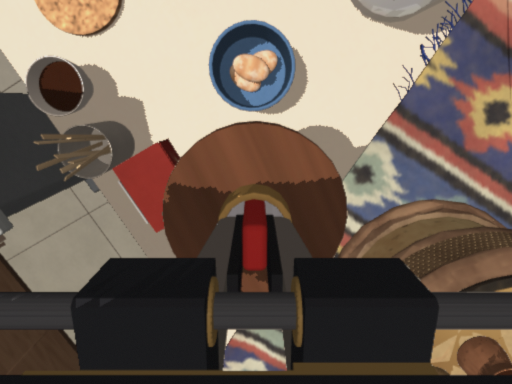

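The canister is now fully visible in the wrist view at (252,63). Next I'll fit it, along with the tab and cover position relative to the tool.

```bash
cat > can.py <<'E'
from h import *
def blue(im,box):
    b,g,r=[cv2.GaussianBlur(im,(0,0),.7)[...,i].astype(int) for i in range(3)]
    m=(b-r>0).astype(np.uint8); k=np.zeros_like(m); u0,v0,u1,v1=box; k[v0:v1,u0:u1]=1; m&=k
    c,_=cv2.findContours(m,cv2.RETR_EXTERNAL,cv2.CHAIN_APPROX_NONE); c=max(c,key=cv2.contourArea)
    h=cv2.convexHull(c); o=np.zeros_like(m); cv2.fillConvexPoly(o,h,1); return o.astype(bool),m
def fitz(obs,parts,z,x0=(.615,-.148)): return fit(obs,parts,x0,z)
E
python3 - <<'E'
from can import *
im=eyes.camera("wrist"); KE=cam("wrist"); cv2.imwrite("pics/w5.png",im)
s=monitor.read_state(); M=R.from_quat(s["orientation"]).as_matrix(); print(s["tcp_pos"],np.round(s["qd"],3))
np.savez("w5.npz",K=KE[0],E=KE[1],tcp=s["tcp_pos"],M=M)
obs=[]
for n,i,bx in [("wrist",im,(190,10,310,118)),("scene",cv2.imread("pics/scene0.png"),(232,95,303,180)),("top",cv2.imread("pics/top0.png"),(262,125,325,190))]:
    o,m=blue(i,bx); ke=KE if n=="wrist" else cam(n); obs.append((ke,o)); print(n,o.sum(),*fitz([(ke,o)],CAN,0))
print("all",fitz(obs,CAN,0))
b=im.copy(); x=fitz(obs[:1],CAN,0)[0]
for r,z in [(.05,.09),(.0455,.09),(.05,0)]:
    cv2.polylines(b,[(proj(KE,rings([(r,z)])+[x[0],x[1],0])*16).astype(np.int32)],True,(0,255,0),1,cv2.LINE_AA,4)
cv2.imwrite("pics/w5o.png",cv2.resize(b[0:130,180:330],None,fx=4,fy=4,interpolation=cv2.INTER_CUBIC))
E
```

```text
[ 0.5649487  -0.23724774  0.35659642] [ 0.01  -0.01   0.006  0.002 -0.001 -0.064]
wrist 6295 [ 0.61219582 -0.14530591] 15.57989501953125
scene 2766 [ 0.62798872 -0.15570723] 253.45742797851562
top 1507 [ 0.61602602 -0.14717385] 43.518978118896484
all (array([ 0.61274672, -0.14540975]), np.float64(483.60113525390625))
```

View pics/w5o.png

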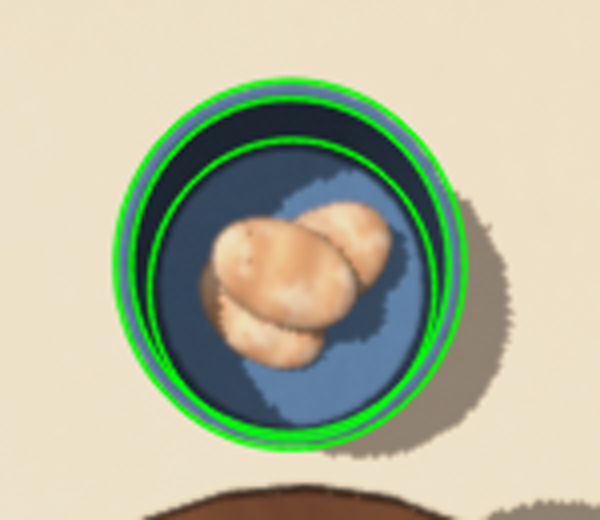

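```bash
cat > grad.py <<'E'
from can import *
def edgefit(KE,im,curves,x0,z,band=4):
    # maximise gradient of grey along given outline: outline of hull of parts
    g=cv2.GaussianBlur(im,(0,0),.8).astype(np.float32)
    mag=np.max([np.hypot(cv2.Sobel(g[...,i],-1,1,0),cv2.Sobel(g[...,i],-1,0,1)) for i in range(3)],0)
    def f(v):
        s=0
        for P,sl in curves:
            h=proj(KE,P+[v[0],v[1],z]).astype(np.float32)
            if sl=="hull":
                h=cv2.convexHull(h)[:,0]; h=np.vstack([h,h[:1]]); L=np.r_[0,np.cumsum(np.linalg.norm(np.diff(h,axis=0),axis=1))]
                t=np.linspace(0,L[-1],200); h=np.c_[np.interp(t,L,h[:,0]),np.interp(t,L,h[:,1])].astype(np.float32)
            m=cv2.remap(mag,h[:,0].copy().reshape(1,-1),h[:,1].copy().reshape(1,-1),cv2.INTER_LINEAR); s-=np.minimum(m,200).mean()
        return s
    best=min(((f((x0[0]+dx,x0[1]+dy)),dx,dy) for dx in np.arange(-.008,.0081,.001) for dy in np.arange(-.008,.0081,.001)))
    x=[x0[0]+best[1],x0[1]+best[2]]
    r=minimize(f,x,method="Nelder-Mead",options=dict(initial_simplex=[x,np.add(x,[.001,0]),np.add(x,[0,.001])],xatol=1e-5))
    return r.x.round(4),round(r.fun,1)
E
python3 - <<'E'
from grad import *
d=np.load("w5.npz"); W5=(d["K"],d["E"]); d=np.load("w1.npz"); W1=(d["K"],d["E"])
for n,f,KE in [("scene","scene0",cam("scene")),("top","top0",cam("top")),("wrist","w5",W5)]:
    im=cv2.imread(f"pics/{f}.png")
    print(n,"can hull",edgefit(KE,im,[(CAN[0],"hull")],(.615,-.148),0),"rim",edgefit(KE,im,[(rings([(.05,.09)]),"r")],(.615,-.148),0),"innerrim",edgefit(KE,im,[(rings([(.0455,.09)]),"r")],(.615,-.148),0))
for n,f,KE in [("scene","scene0",cam("scene")),("top","top0",cam("top")),("wrist","w1",W1)]:
    im=cv2.imread(f"pics/{f}.png")
    print(n,"lid top edge",edgefit(KE,im,[(rings([(.056,.016)]),"r")],(.466,.058),.017),"trivet",edgefit(KE,im,[(rings([(.058,.012)]),"r")],(.466,.058),0),"collar",edgefit(KE,im,[(rings([(.021,.036)]),"r")],(.466,.058),.017))
im=cv2.imread("pics/w3.png")
E
```

```text
scene can hull (array([ 0.613, -0.147]), np.float64(-200.0)) rim (array([ 0.6139, -0.1464]), np.float64(-169.3)) innerrim (array([ 0.6158, -0.1478]), np.float64(-166.3))
top can hull (array([ 0.6149, -0.1476]), np.float64(-196.9)) rim (array([ 0.6135, -0.1464]), np.float64(-168.6)) innerrim (array([ 0.6187, -0.1471]), np.float64(-153.9))
wrist can hull (array([ 0.6116, -0.1449]), np.float64(-182.9)) rim (array([ 0.6117, -0.1448]), np.float64(-182.7)) innerrim (array([ 0.6113, -0.1451]), np.float64(-194.4))
scene lid top edge (array([0.4584, 0.0623]), np.float64(-155.3)) trivet (array([0.4737, 0.0556]), np.float64(-157.6)) collar (array([0.4662, 0.0592]), np.float64(-153.8))
top lid top edge (array([0.4675, 0.0555]), np.float64(-187.3)) trivet (array([0.4698, 0.0578]), np.float64(-190.8)) collar (array([0.4664, 0.0596]), np.float64(-128.1))
wrist lid top edge (array([0.4641, 0.0603]), np.float64(-182.5)) trivet (array([0.4665, 0.0569]), np.float64(-168.4)) collar (array([0.4644, 0.0598]), np.float64(-167.9))
```

```bash
python3 -m pendant '{"gripper":[1,1,1,1,1,1,1,1],"delta_pos":[[0.3,0.6,0],[0.7,1.3,-0.5],[0.9,1.7,-1],[1,2,-1.5],[0.9,1.7,-2],[0.6,1.2,-2.5],[0.3,0.5,-2.5],[0.1,0.1,-2]],"dr":[[0,0,0],[0,0,0],[0,0,0],[0,0,0],[0,0,0],[0,0,0],[0,0,0],[0,0,0]]}' 35
python3 -m pendant '{"gripper":[1,1,1,1,1,1,1,1],"delta_pos":[[0,0,-2],[0,0,-1.5],[0,0,-1],[0,0,-0.5],[0,0,-0.2],[0,0,0],[0,0,0],[0,0,0]],"dr":[[0,0,0],[0,0,0],[0,0,0],[0,0,0],[0,0,0],[0,0,0],[0,0,0],[0,0,0]]}' 35
python3 - <<'E'
from h import *
for c in ["scene","wrist","top"]:
    im=eyes.camera(c); cv2.imwrite(f"pics/{c}_h.png",im)
    if c=="wrist":
        KE=cam(c); s=monitor.read_state(); M=R.from_quat(s["orientation"]).as_matrix(); print(s["tcp_pos"],M.round(4)); np.savez("wh.npz",K=KE[0],E=KE[1],tcp=s["tcp_pos"],M=M)
a=cv2.imread("pics/scene_h.png"); t=cv2.imread("pics/top_h.png")
o=np.hstack([cv2.resize(a[60:190,180:340],None,fx=3,fy=3,interpolation=cv2.INTER_CUBIC),cv2.resize(t[95:225,240:345],None,fx=3,fy=3,interpolation=cv2.INTER_CUBIC)])
cv2.imwrite("pics/h1.png",o)
E
```

```text
time: 9.25
tcp_pos: [0.6135, -0.1433, 0.2357]
orientation: [0.863, 0.506, -0.0, -0.001]
force: [1.2, 0.1, -2.9]
opening: 0.0117
time: 10.05
tcp_pos: [0.6137, -0.146, 0.1863]
orientation: [0.863, 0.505, 0.0, 0.0]
force: [0.5, -0.4, -2.2]
opening: 0.0116
[ 0.61358222 -0.14591446  0.18609215] [[ 4.902e-01  8.716e-01  8.000e-04]
 [ 8.716e-01 -4.902e-01 -2.000e-04]
 [ 2.000e-04  8.000e-04 -1.000e+00]]
```

View pics/h1.png

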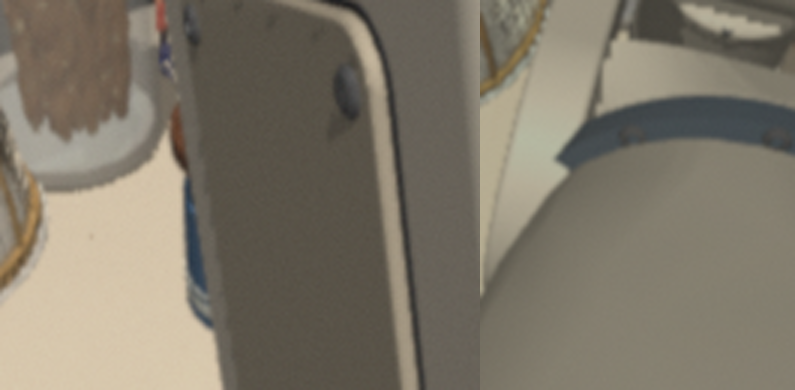

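View pics/wrist_h.png

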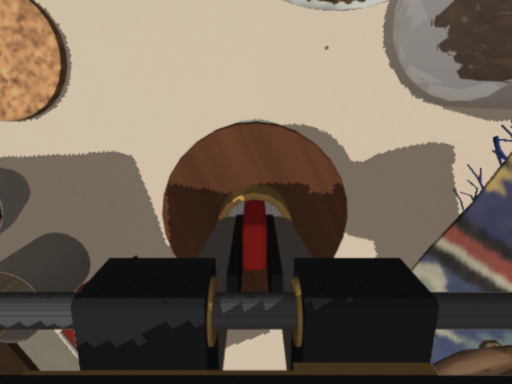

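```bash
python3 -m pendant '{"gripper":[1,1,1,1,1,1,1,1],"delta_pos":[[0,0,0.7],[0,0,1.5],[-0.2,0,2.2],[-0.5,0,2.5],[-1,0,2.5],[-1.2,0,2.3],[-1.3,0,2],[-1.3,0,1.5]],"dr":[[0,0,-2],[0,0,-3],[0,0,-4],[0,0,-5],[0,0,-5],[0,0,-5],[0,0,-5],[0,0,-5]]}' 35
python3 -m pendant '{"gripper":[1,1,1,1,1,1,1,1],"delta_pos":[[-1.3,0,1],[-1.3,0,0.8],[-1,0,0.4],[-0.6,0,0],[-0.3,0,0],[0,0,0],[0,0,0],[0,0,0]],"dr":[[0,0,-5],[0,0,-5],[0,0,-5],[0,0,-5],[0,0,-4],[0,0,-2],[0,0,0],[0,0,0]]}' 35
python3 - <<'E'
from grad import *
im=eyes.camera("wrist"); KE=cam("wrist"); cv2.imwrite("pics/w6.png",im)
s=monitor.read_state(); M=R.from_quat(s["orientation"]).as_matrix(); print(s["tcp_pos"],np.round(s["qd"],3),M.round(4))
np.savez("w6.npz",K=KE[0],E=KE[1],tcp=s["tcp_pos"],M=M)
d=np.load("w5.npz"); W5=(d["K"],d["E"]); M5=d["M"]; im5=cv2.imread("pics/w5.png")
p=[]
for ke,i in((W5,im5),(KE,im)):
    v=[edgefit(ke,i,[(rings([(r,.09)]),"r")],(.613,-.146),0)[0] for r in(.05,.0455)]; print(v); p.append(np.mean(v,0))
# true = p_i + M_i b
A=np.vstack([np.hstack([np.eye(2),-M5[:2,:2]]),np.hstack([np.eye(2),-M[:2,:2]])])
print("true xy, bias(tool)",np.linalg.solve(A,np.hstack(p)).round(4))
E
```

```text
time: 11.0
tcp_pos: [0.5581, -0.1458, 0.3392]
orientation: [0.973, 0.229, 0.001, 0.0]
force: [0.1, -0.5, -2.7]
opening: 0.0117
time: 11.8
tcp_pos: [0.5134, -0.1458, 0.3597]
orientation: [1.0, 0.006, 0.0, 0.0]
force: [-0.4, 0.4, -2.9]
opening: 0.0118
[ 0.51340929 -0.14577741  0.35965494] [-0.     0.002  0.002  0.     0.     0.003] [[ 9.999e-01  1.250e-02  2.000e-04]
 [ 1.250e-02 -9.999e-01  0.000e+00]
 [ 2.000e-04 -0.000e+00 -1.000e+00]]
[array([ 0.6117, -0.1448]), array([ 0.6113, -0.1451])]
[array([ 0.6126, -0.145 ]), array([ 0.612 , -0.1454])]
true xy, bias(tool) [ 6.117e-01 -1.458e-01 -6.000e-04  6.000e-04]
```

View pics/w6.png

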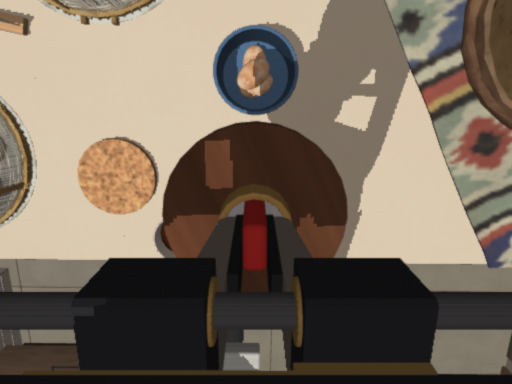

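Two wrist views from yaws 60° apart agree on the canister at (0.6118, -0.1457), and the canister in this view is at (255,70). I'll return over it and lower.

```bash
python3 -m pendant '{"gripper":[1,1,1,1,1,1,1,1],"delta_pos":[[0.6,0,0],[1.3,0,0],[1.8,0,-0.6],[2,0,-1],[1.8,0,-1.5],[1.3,0,-2.2],[0.7,0,-2.5],[0.35,0,-2.5]],"dr":[[0,0,0],[0,0,0],[0,0,0],[0,0,0],[0,0,0],[0,0,0],[0,0,0],[0,0,0]]}' 35
python3 -m pendant '{"gripper":[1,1,1,1,1,1,1,1],"delta_pos":[[0,0,-2.5],[0,0,-2],[0,0,-1.5],[0,0,-0.8],[0,0,-0.3],[0,0,0],[0,0,0],[0,0,0]],"dr":[[0,0,0],[0,0,0],[0,0,0],[0,0,0],[0,0,0],[0,0,0],[0,0,0],[0,0,0]]}' 35
python3 - <<'E'
from grad import *
s=monitor.read_state(); M=R.from_quat(s["orientation"]).as_matrix(); print(np.round(s["tcp_pos"],4),M.round(4),s["force"])
for c in ["wrist","scene"]: cv2.imwrite(f"pics/{c}_h2.png",eyes.camera(c))
E
```

```text
time: 12.65
tcp_pos: [0.6137, -0.1456, 0.2552]
orientation: [1.0, 0.006, 0.0, -0.0]
force: [-0.7, 1.2, -3.5]
opening: 0.0117
time: 13.45
tcp_pos: [0.6124, -0.1459, 0.1866]
orientation: [1.0, 0.006, 0.001, 0.0]
force: [0.4, 0.3, -2.8]
opening: 0.0118
[ 0.6124 -0.1459  0.1866] [[ 9.999e-01  1.140e-02  1.600e-03]
 [ 1.140e-02 -9.999e-01 -4.000e-04]
 [ 1.600e-03  4.000e-04 -1.000e+00]] [ 0.44736253  0.31913003 -2.80413593]
```

View pics/wrist_h2.png

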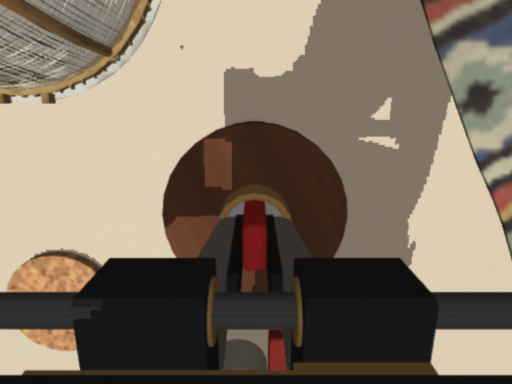

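Run:
```python
from grad import *
KE=cam("wrist"); t=np.array(monitor.read_state()["tcp_pos"]); z0=t[2]-.0687+.005
im=cv2.imread("pics/wrist_h2.png")
p=proj(KE,rings([(.056,.016)])+[t[0],t[1],z0]); print("pred top row",p[:,1].min(),"u",p[:,0].min(),p[:,0].max())
q=proj(KE,rings([(.021,.036)])+[t[0],t[1],z0]); print("collar top row",q[:,1].min(),q[:,0].min(),q[:,0].max())
print("tab",proj(KE,[t+[s*.012,0,-.0017] for s in(-1,1)]))
b=im.copy(); 
for k in(p,q): cv2.polylines(b,[(k*16).astype(np.int32)],True,(0,255,0),1,cv2.LINE_AA,4)
cv2.imwrite("pics/h2o.png",cv2.resize(b[105:285,150:360],None,fx=3,fy=3,interpolation=cv2.INTER_CUBIC))
```

```text
pred top row 120.7582212825339 u 160.20902879411116 347.8613533438816
collar top row 190.7319976595654 215.12284312366984 292.7428015053457
tab [[253.57183726 272.00116336]
 [254.13533872 224.52892545]]
```

View pics/h2o.png

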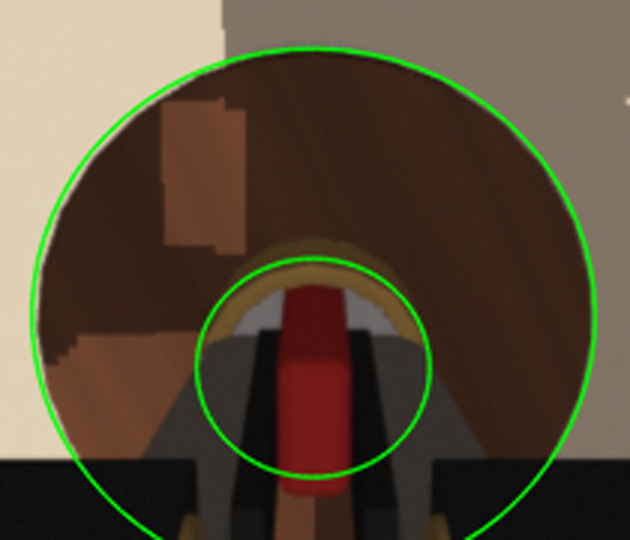

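Cover and tab line up with the tool axis to within about 1 mm. I'll lower gently while watching the force.

```bash
python3 -m pendant '{"gripper":[1,1,1,1,1,1,1,1],"delta_pos":[[-0.04,0.02,-0.6],[0,0,-0.8],[0,0,-0.6],[0,0,-0.4],[0,0,-0.4],[0,0,-0.3],[0,0,-0.2],[0,0,0]],"dr":[[0,0,0],[0,0,0],[0,0,0],[0,0,0],[0,0,0],[0,0,0],[0,0,0],[0,0,0]]}' 35
python3 -m pendant '{"gripper":[1,1,1,1,1,1,1,1],"delta_pos":[[0,0,-0.1],[0,0,-0.1],[0,0,-0.1],[0,0,-0.1],[0,0,-0.1],[0,0,0],[0,0,0],[0,0,0]],"dr":[[0,0,0],[0,0,0],[0,0,0],[0,0,0],[0,0,0],[0,0,0],[0,0,0],[0,0,0]]}' 35
```

```text
time: 14.35
tcp_pos: [0.6114, -0.1456, 0.1523]
orientation: [1.0, 0.006, -0.0, -0.0]
force: [0.7, 0.4, -3.9]
opening: 0.0119
time: 15.15
tcp_pos: [0.6115, -0.1456, 0.1476]
orientation: [1.0, 0.006, 0.0, 0.0]
force: [0.2, 0.6, -2.8]
opening: 0.0119
```

```bash
python3 -m pendant '{"gripper":[1,1,1,1,1,1,1,1],"delta_pos":[[0,0,-0.05],[0,0,-0.05],[0,0,-0.05],[0,0,0],[0,0,0],[0,0,0],[0,0,0],[0,0,0]],"dr":[[0,0,0],[0,0,0],[0,0,0],[0,0,0],[0,0,0],[0,0,0],[0,0,0],[0,0,0]]}' 35
```

```text
time: 15.95
tcp_pos: [0.6116, -0.1456, 0.1467]
orientation: [1.0, 0.006, 0.0, 0.0]
force: [-3.0, 1.2, 5.6]
opening: 0.0119
```

Contact came at TCP z 0.1467, exactly the expected seated height, with fz = +5.6 N. I'll check the view before letting go.

Run:
```python
from h import *
cv2.imwrite("pics/w7.png",eyes.camera("wrist")); cv2.imwrite("pics/s7.png",eyes.camera("scene")[40:220,120:380])
```

```text
(no output)
```

View pics/w7.png

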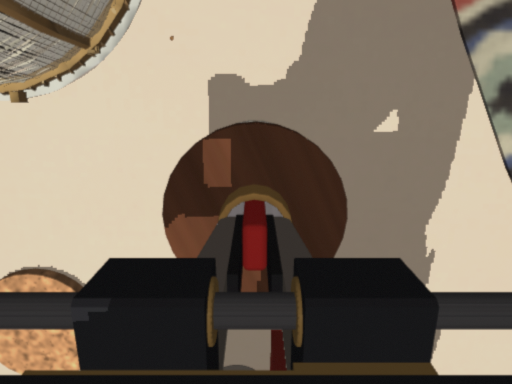

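View pics/s7.png

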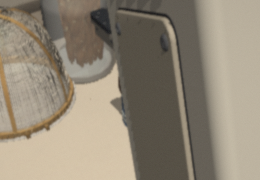

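```bash
python3 -m pendant '{"gripper":[1,0.85,0.7,0.5,0.2,0,0,0],"delta_pos":[[0,0,0.05],[0,0,0],[0,0,0],[0,0,0],[0,0,0],[0,0,0],[0,0,0],[0,0,0]],"dr":[[0,0,0],[0,0,0],[0,0,0],[0,0,0],[0,0,0],[0,0,0],[0,0,0],[0,0,0]]}' 35
python3 -m pendant '{"gripper":[0,0,0,0,0,0,0,0],"delta_pos":[[0,0,0.5],[0,0,1],[0,0,1.5],[0,0,1.5],[0,0,1],[0,0,0.5],[0,0,0],[0,0,0]],"dr":[[0,0,0],[0,0,0],[0,0,0],[0,0,0],[0,0,0],[0,0,0],[0,0,0],[0,0,0]]}' 35
python3 - <<'E'
from grad import *
im=eyes.camera("wrist"); KE=cam("wrist"); s=monitor.read_state(); t=np.array(s["tcp_pos"]); print(t.round(4),s["force"])
b=im.copy(); X=(.612,-.1457)
for r,z in[(.056,.099),(.021,.119),(.056,.083)]:
    e=edgefit(KE,im,[(rings([(r,z)]),"r")],X,0); print(r,z,e)
    cv2.polylines(b,[(proj(KE,rings([(r,z)])+[*X,0])*16).astype(np.int32)],True,(0,255,0),1,cv2.LINE_AA,4)
cv2.imwrite("pics/w8.png",im); cv2.imwrite("pics/w8o.png",cv2.resize(b[80:310,130:380],None,fx=3,fy=2.6,interpolation=cv2.INTER_CUBIC))
E
```

```text
time: 16.85
tcp_pos: [0.6115, -0.1456, 0.1466]
orientation: [1.0, 0.006, -0.0, -0.0]
force: [-0.5, -0.2, 0.4]
opening: 0.0596
time: 17.65
tcp_pos: [0.6113, -0.1455, 0.2063]
orientation: [1.0, 0.006, -0.0, -0.0]
force: [0.0, -0.4, -0.4]
opening: 0.0919
[ 0.6111 -0.1455  0.206 ] [ 0.02404376  0.83121378 -0.56044827]
0.056 0.099 (array([ 0.611 , -0.1456]), np.float64(-170.2))
0.021 0.119 (array([ 0.611 , -0.1457]), np.float64(-118.5))
0.056 0.083 (array([ 0.605 , -0.1425]), np.float64(-89.3))
```

View pics/w8o.png

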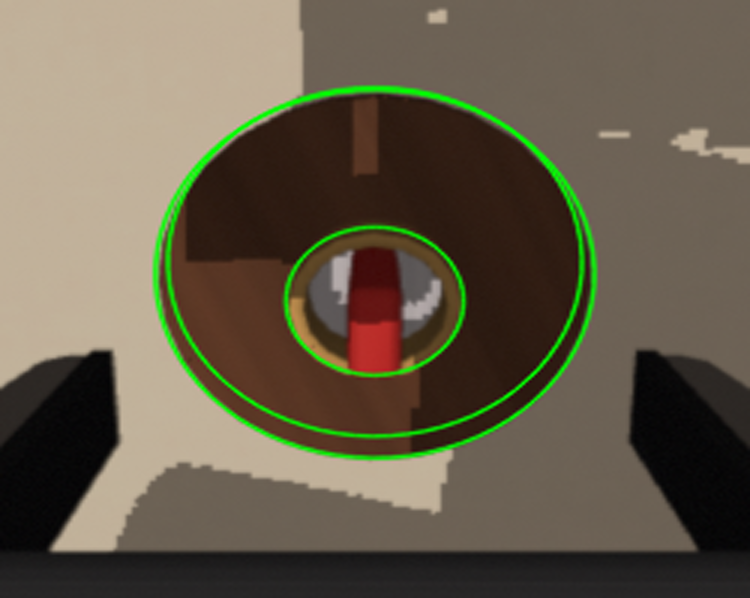

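View pics/w8.png

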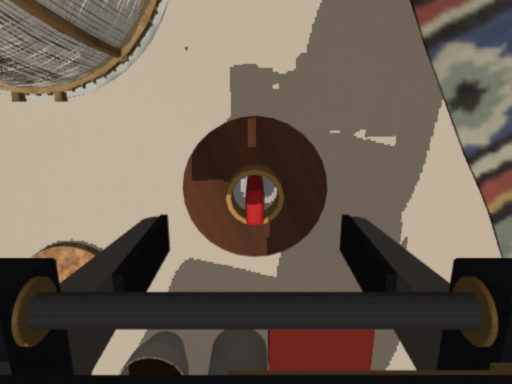

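The cover sits level and concentric at (0.611, -0.1456), and the tab stands free inside the collar at wrist (255,200). I'll descend and grip the collar.

```bash
python3 -m pendant '{"gripper":[0,0,0,0,0,0,0,0],"delta_pos":[[0,0,-0.8],[0,0,-1.5],[0,0,-1.7],[0,0,-1.5],[0,0,-1.2],[0,0,-0.7],[0,0,-0.5],[0,0,0]],"dr":[[0,0,0],[0,0,0],[0,0,0],[0,0,0],[0,0,0],[0,0,0],[0,0,0],[0,0,0]]}' 25
python3 -m pendant '{"gripper":[0.3,0.5,0.6,0.7,0.8,1,1,1],"delta_pos":[[0,0,0],[0,0,0],[0,0,0],[0,0,0],[0,0,0],[0,0,0],[0,0,0],[0,0,0]],"dr":[[0,0,0],[0,0,0],[0,0,0],[0,0,0],[0,0,0],[0,0,0],[0,0,0],[0,0,0]]}' 25
python3 -m pendant '{"gripper":[1,1,1,1,1,1,1,1],"delta_pos":[[0,0,0],[0,0,0],[0,0,0],[0,0,0],[0,0,0],[0,0,0],[0,0,0],[0,0,0]],"dr":[[0,0,0],[0,0,0],[0,0,0],[0,0,0],[0,0,0],[0,0,0],[0,0,0],[0,0,0]]}' 25
```

```text
time: 18.5
tcp_pos: [0.6113, -0.1455, 0.127]
orientation: [1.0, 0.006, -0.0, -0.0]
force: [-0.9, 0.3, -0.6]
opening: 0.092
time: 19.3
tcp_pos: [0.6115, -0.1456, 0.1277]
orientation: [1.0, 0.006, 0.0, 0.0]
force: [0.1, -1.1, 0.7]
opening: 0.0414
time: 20.1
tcp_pos: [0.6115, -0.1456, 0.1276]
orientation: [1.0, 0.006, 0.0, 0.0]
force: [-1.0, 0.4, 2.2]
opening: 0.0415
```

```bash
python3 -m pendant '{"gripper":[1,1,1,1,1,1,1,1],"delta_pos":[[0,0,0.1],[0,0,0.2],[0,0,0.3],[0,0,0.3],[0,0,0.3],[0,0,0.2],[0,0,0.1],[0,0,0]],"dr":[[0,0,0],[0,0,0],[0,0,0],[0,0,0],[0,0,0],[0,0,0],[0,0,0],[0,0,0]]}' 25
python3 - <<'E'
from h import *
cv2.imwrite("pics/w9.png",eyes.camera("wrist")); s=monitor.read_state(); print(s["force"],s["ft_torque"])
E
```

```text
time: 20.9
tcp_pos: [0.6116, -0.1456, 0.1428]
orientation: [1.0, 0.006, 0.0, 0.0]
force: [0.8, -0.4, -0.9]
opening: 0.0413
[-0.10772195 -0.223555   -0.1634981 ] [-0.01258839  0.16841563 -0.04494856]
```

View pics/w9.png

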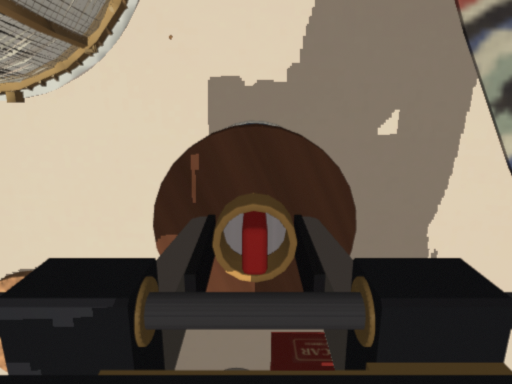

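Force is about -0.9 N, so only the cover is coming up, and the tab is receding inside the collar. Continuing straight up.

```bash
python3 -m pendant '{"gripper":[1,1,1,1,1,1,1,1],"delta_pos":[[0,0,0.2],[0,0,0.4],[0,0,0.6],[0,0,0.6],[0,0,0.6],[0,0,0.4],[0,0,0.2],[0,0,0]],"dr":[[0,0,0],[0,0,0],[0,0,0],[0,0,0],[0,0,0],[0,0,0],[0,0,0],[0,0,0]]}' 25
python3 -m pendant '{"gripper":[1,1,1,1,1,1,1,1],"delta_pos":[[0,0,0.2],[0,0,0.5],[0,0,0.7],[0,0,0.8],[0,0,0.8],[0,0,0.6],[0,0,0.3],[0,0,0]],"dr":[[0,0,0],[0,0,0],[0,0,0],[0,0,0],[0,0,0],[0,0,0],[0,0,0],[0,0,0]]}' 25
python3 - <<'E'
from h import *
cv2.imwrite("pics/w10.png",eyes.camera("wrist")); s=monitor.read_state(); print(s["force"],s["ft_torque"])
cv2.imwrite("pics/s10.png",eyes.camera("scene"))
E
```

```text
time: 21.75
tcp_pos: [0.6117, -0.1456, 0.173]
orientation: [1.0, 0.006, 0.0, 0.0]
force: [0.3, -0.1, -1.4]
opening: 0.0417
time: 22.55
tcp_pos: [0.6117, -0.1456, 0.2122]
orientation: [1.0, 0.006, 0.0, 0.0]
force: [-0.2, 0.0, -1.6]
opening: 0.0416
[-0.67938019 -0.19917434 -0.83785281] [ 0.031083    0.13500329 -0.01062901]
```

View pics/w10.png

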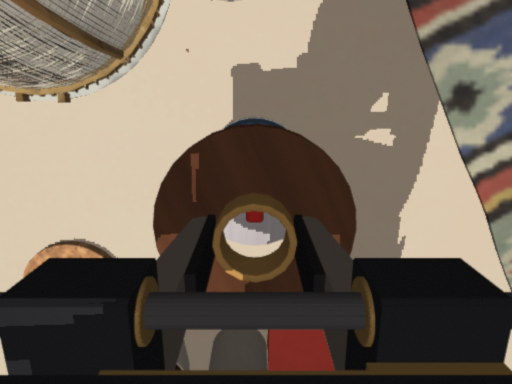

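View pics/s10.png

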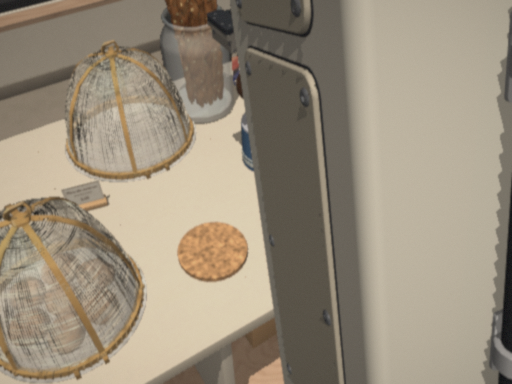

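```bash
python3 - <<'E'
from grad import *
im=eyes.camera("wrist"); KE=cam("wrist"); s=monitor.read_state(); t=np.array(s["tcp_pos"]); print(t.round(4),np.round(s["force"],2),np.abs(s["qd"]).max())
b,g,r=[im[...,i].astype(int) for i in range(3)]; m=(r>90)&(r>2.5*g)&(r>2.5*b); m[:205]=0;m[260:]=0;m[:,230:]&=True; m[:,:235]=0; m[:,280:]=0
ys,xs=np.nonzero(m); print("red px",len(xs),xs.min(),xs.max(),ys.min(),ys.max())
print("pred tab top corners if seated",proj(KE,box(.012,.006,.145,.1451)[::2]+[.6115,-.1456,0]).round(1).tolist())
z0=t[2]-.1276+.083
for R_,z in[(.056,.016),(.021,.036)]: print("cover fit",edgefit(KE,im,[(rings([(R_,z)]),"r")],(.6115,-.1456),z0))
print(R.from_quat(s["orientation"]).as_matrix()[:,2].round(4))
E
python3 -m pendant '{"gripper":[1,1,1,1,1,1,1,1],"delta_pos":[[0,0,0],[0,0,0],[0,0,0],[0,0,0],[0,0,0],[0,0,0],[0,0,0],[0,0,0]],"dr":[[0,0,0],[0,0,0],[0,0,0],[0,0,0],[0,0,0],[0,0,0],[0,0,0],[0,0,0]]}' 25
```

```text
[ 0.6113 -0.1455  0.2113] [ 0.33  0.26 -0.55] 0.0032985069262277903
red px 154 247 262 211 221
pred tab top corners if seated [[263.1, 223.3], [244.9, 223.1], [263.7, 188.2], [245.1, 188.0]]
cover fit (array([ 0.6105, -0.1457]), np.float64(-88.4))
cover fit (array([ 0.6109, -0.1457]), np.float64(-109.9))
[-4.e-04  1.e-04 -1.e+00]
time: 23.5
tcp_pos: [0.6114, -0.1456, 0.2116]
orientation: [1.0, 0.006, -0.0, -0.0]
force: [-0.7, 0.4, -0.5]
opening: 0.0418
```

```bash
python3 -c "
from station import finish_job; print(finish_job())"
```

```text
the job is handed in; nothing more can be done
None
```

The job is handed in at about 23.5 s, and by my checks it went as asked.

**Placing the lids:** I lifted both lids together by the red tab and carried them over the canister. I lowered them until contact, which came at tool height 0.1467 m, exactly the height expected for a seated lid. The push at contact was about 5.6 N. Only then did I let go of the tab.

**Lifting the cover:** I gripped the brass collar (opening 41.5 mm) and raised the cover straight up by about 84 mm, where 62 mm is needed to clear the tab. The vertical force stayed at about 0.5–1.6 N, which fits the cover alone rather than both lids. The last wrist view shows the red tab still standing below the open collar. The cover is centred within 1 mm of the canister axis, and the tool is vertical and still.

**Checks that disagreed or were incomplete:**
- **Canister position:** the fixed cameras and the wrist camera differed by up to about 4 mm. I used the value on which two wrist views from different angles agreed.
- **Tab position:** in the last view the tab was about 2 pixels off its prediction and looked slightly narrow. It had looked similarly narrow in an earlier wrist view, so I put that down to the colour threshold.
- **Cup and tin:** the arm blocked the fixed cameras at the end, so I did not recheck these. Nothing came near them.

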